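# Set the rivet with the treadle press

### The arm

A 6-joint arm with a two-finger parallel gripper is mounted at the origin on the work surface. World frame = base frame: x ahead of the robot, y to its left, z up, the work surface at z = 0. Lengths are in mm, angles in rad, forces in N, time in s.
With the tool pointing down it reaches from about 325 to 900 mm from the base axis. Payload 3.5 kg.
Tool frame: the origin (TCP) lies midway between the tips of the shut fingers; the grasp point (between the pads) lies 19 mm behind it; z points along the fingers, y is the line along which they close (so a half turn about z gives the same grasp; the last joint's range is limited). The gripper opens to 85 mm and grips with 20 to 120 N. Pads are 22 mm wide; open, the fingers measure 114 mm over their backs; the gripper's body (76 mm by 85 mm) begins 54 mm behind the grasp point. The pads swing forward as they close: fully open they stand 13 mm farther back than shut.
Start: joints at [-1.342, 0.276, -0.026, 1.268, 0, 1.467], TCP at [203.579, -590.912, 231.313] pointing down, gripper open.
Joint ranges: [-3.12, 3.12], [-0.85, 1.88], [-1.08, 1.24], [-1.95, 2.15], [-1.57, 1.53], [-3.14, 3.14]. Speed limits (rad/s): [2.57, 2.57, 3.14, 3.14, 3.14, 3.14].

### API

Orientations are given as a rotation vector (axis times angle).
In Python, from workcell import status, optics, workorder gives the robot as it stands. The module is installed in compiled form; this text tells all that it offers.
- The arm moves only by the shell command python3 -m pendant 'ROWS' [FORCE]. ROWS is JSON, a list of rows, each a list of 3 entries, a list of its own where there are three numbers: the finger opening in cm, from 0 to 8.54, then the shift along the tool's x, y, z in cm, then the turn, a rotation vector about the tool's x, y, z in degrees. In form: [[gripper, [x, y, z], [wx, wy, wz]], ...]. A call has 1 to 20 rows; each row shifts and turns the commanded pose from where the row before left it, along the tool's axes as they then stand; what a row does not reach is not made up. A row lasts 1/12 s, in which the tool goes at most 41.7 mm and 7.16 degrees, less where a joint would pass 70% of its speed; a pose out of reach is approached as far as the arm can. A call with a gripper value outside its range is refused whole. The fingers move at their own pace and stop on an object; FORCE is the grip in N (left out, the last holds). Time passes only in rows, so rows that do not move let the fingers close. It gives the time, the measured TCP pose, the force, the opening and the grip force at its end, in the units of the state.
- status.get_obs(): the state, without advancing time (a new reading comes with each control period).
- optics.get_image(name): name is "side" or "top"; returns a dict with "img" (400x640x3 uint8, red, green, blue), "range_z" (400x640 float32, mm along the optical axis (not along the pixel's ray), 0 where there is no reading), "fx", "fy", "cx", "cy" (pixels), "R" (3x3) and "t" (3): a world point X has camera coordinates R X + t. Camera axes: x right, y down, z forward; pixel columns grow to the right and rows downward; lengths in mm; the calibration is good to about 2 mm. A picture is of the moment at which its call begins.
- workorder.finish_job(): hands the job in; it is judged then, once.
The state is a dict: "t": time; "q": joint angles; "dq": joint speeds; "effort": joint torques, N m; "eef_pos": TCP position; "tool_rot": TCP orientation; "wrist_force": force on the tool from outside, world axes, zero at the start; "wrist_torque": the same for the moment, N m; "grip_width": finger opening in mm; "grip_force": force on a finger pad.
Only numpy, scipy, OpenCV 4.12 (cv2) and the standard library are available. Lean on these libraries where they do the work, as an engineer would, in place of code of your own. Each camera call takes 0.05 s, during which the arm holds its last target. There are 200 camera calls.

### The job

Two identical riveting presses stand on the coppersmith's bench, and a copper bowl sits on the anvil of one of them. Set the bowl's rivet: push that press's treadle all the way down to its stop, hold it down there for at least half a second, then let it come fully up again. Do not press the treadle of the empty press.

Things in the scene. Friction and masses are not known exactly. Their poses are not given: they have to be found in the camera images.
- loaded_treadle (a joint): angle (rad) of the treadle of the press that holds the copper bowl: 0 = up, at rest; 0.28 = down on its stop. A spring holds it up: at the pad's centre about 7 N starts it, about 12 N brings it to the stop. It comes up by itself when let go. From 0 to 0.28 the pad's centre goes down 31 mm and 10 mm away from the press's column; the pad's slope falls from 0.36 to 0.08 rad.
- loaded_pad (a point): centre of the top of the ribbed black rubber pad (60 mm long, 65 wide) on that treadle; 90 mm above the bench at rest, moves with it. Pad slopes up to its free end, nearest the robot. Frame at rest: z up, x level from pad to the press's column, y along the hinge. Along +x: hinge at 104 mm, copper bowl's rim at 129 (bowl 120 mm across, 104 high), grey overarm at 154 (195 high).
- empty_treadle (a joint): the same angle for the treadle of the identical press with nothing on its anvil; 0 = up, at rest. To be left alone.
- empty_pad (a point): centre of the upper face of the rubber pad of the empty press's treadle, same shape and axes as loaded_pad. The two presses stand side by side, either one on the left.

How it is judged:
By the outcome, as a careful person would: the job done as asked, in the order asked, and still so for the second after the job is handed in, with the robot touching nothing.
It also fails if it takes over 34 s, if anything falls off the work surface, if the arm or the gripper's body presses on something with over 40 N, if the wrist force passes 120 N, or if a joint passes its speed limit or range.

## Working session

There is one attempt and no reset: what is moved stays moved. The work goes in short steps, Python scripts to look and compute and a shell command to move; the robot and the scene stay as the last step left them, time stands still between calls to the robot, and variables do not carry over. Pictures are saved under pics/ and viewed, at most 10 in all, crops included, and the job is handed in when it is done.

```bash
mkdir -p pics; python3 - <<'E'
from workcell import status, optics
import cv2,numpy as np
for n in("side","top"):
    d=optics.get_image(n); cv2.imwrite(f"pics/{n}0.png",d["img"][:,:,::-1]); np.savez(f"{n}0.npz",**d)
o=status.get_obs(); print(o["t"],o["eef_pos"],o["tool_rot"])
E
```

```text
0.1 [ 203.42333799 -590.21784007  230.24637363] [-3.09642269e+00 -5.18514900e-01  2.11171144e-04]
```

View pics/top0.png

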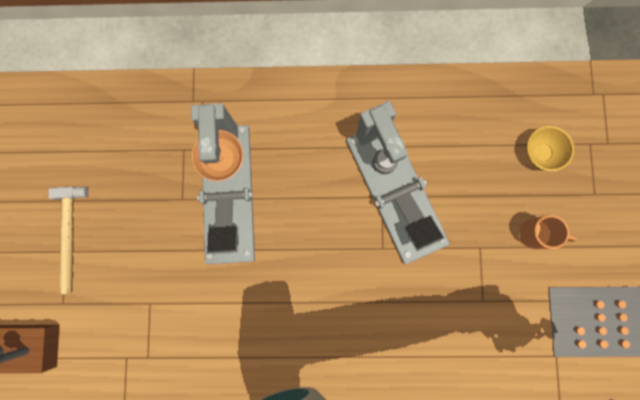

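View pics/side0.png

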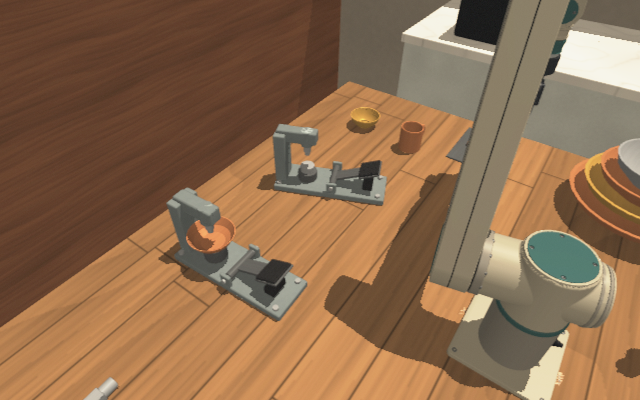

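The top view shows the loaded press on the left: bowl at (217,156), pad at (222,239), hinge at about (225,196). The empty press's pad is at (424,232). Next I locate the pads in 3D.

```bash
cat > h.py <<'E'
import numpy as np,cv2
def cloud(d):
    v,u=np.mgrid[:400,:640]; z=d["range_z"].astype(float)
    c=np.stack([(u-d["cx"])/d["fx"]*z,(v-d["cy"])/d["fy"]*z,z],-1)
    return (c-d["t"])@d["R"]
E
python3 - <<'E'
from h import *
from scipy.spatial.transform import Rotation as R
d=np.load("top0.npz"); P=cloud(d); im=d["img"]; print(d["R"].round(3).tolist(),d["t"],d["fx"])
for n,(u,v) in dict(L=(222,239),E=(424,232)).items():
    m=np.zeros((400,640),bool); m[v-22:v+22,u-24:u+24]=1
    m&=(im.max(2)<60)&(P[...,2]>70)&(P[...,2]<115)
    p=P[m]; r=cv2.minAreaRect(p[:,:2].astype(np.float32)); c=p.mean(0)
    A=np.c_[p[:,:2]-c[:2],np.ones(len(p))]; k=np.linalg.lstsq(A,p[:,2],rcond=None)[0]
    print(n,m.sum(),c.round(1),np.round(r[0],1),np.round(r[1],1),r[2],'grad',k.round(3), 'dir', np.degrees(np.arctan2(-k[1],-k[0])))
for n,(u,v) in dict(bowl=(217,156),hingeL=(202,198),hingeR=(249,195),anvE=(385,160)).items(): print(n,P[v-1:v+2,u-1:u+2].reshape(-1,3).mean(0).round(0))
m=(P[...,2]>95)&(im[...,0]>im[...,2].astype(int)+50); m[:, 260:]=0; m[:110]=0;m[200:]=0
q=P[m&(P[...,2]<112)];print('rim',cv2.minEnclosingCircle(q[:,:2].astype(np.float32)))
from workcell import status
print(R.from_rotvec(status.get_obs()["tool_rot"]).as_matrix().round(3))
E
```

```text
[[-0.008, -1.0, -0.024], [-0.992, 0.011, -0.129], [0.129, 0.023, -0.991]] [ -10.17007433  590.31452589 1027.14570498] 443.9606267091731
L 546 [496.2 196.7  90.5] [496.7 196.7] [49.6 58.9] 4.323753356933594 grad [-3.6900e-01 -2.3000e-02  9.0482e+01] dir 3.5239609433172716
E 604 [ 507.3 -257.7   90.1] [ 507.7 -257.6] [51.1 60.3] 22.637706756591797 grad [-0.353 -0.146 90.133] dir 22.45209822905773
bowl [666. 189. 179.]
hingeL [594. 254.  53.]
hingeR [601. 143.  46.]
anvE [ 652. -165.  184.]
rim ((704.2489624023438, 200.71551513671875), 78.98251342773438)
[[ 0.945  0.326 -0.   ]
 [ 0.326 -0.945  0.002]
 [ 0.    -0.002 -1.   ]]
```

```bash
python3 -m pendant '[[0,[3.8,-0.5,0],[0,0,-4]],[0,[3.8,-0.5,0],[0,0,-4]],[0,[3.8,-0.5,0],[0,0,-4]],[0,[3.8,-0.5,0],[0,0,-4]],[0,[3.8,-0.5,0],[0,0,-4]],[0,[3.8,-0.5,0],[0,0,-4]],[0,[3.8,-0.5,0],[0,0,-4]],[0,[3.8,-0.5,0],[0,0,-4]],[0,[3.8,-0.5,0],[0,0,-4]],[0,[3.8,-0.5,0],[0,0,-4]],[0,[3.8,-0.5,0],[0,0,-4]],[0,[3.8,-0.5,0],[0,0,-4]],[0,[3.8,-0.5,0],[0,0,-4]],[0,[3.8,-0.5,0],[0,0,-4]],[0,[3.8,-0.5,0],[0,0,-4]],[0,[3.8,-0.5,0],[0,0,-4]],[0,[3.8,-0.5,0],[0,0,-4]],[0,[3.8,-0.5,0],[0,0,-4]],[0,[3.8,-0.5,0],[0,0,-4]],[0,[0,0,0],[0,0,0]]]' 20
cat > to.py <<'E'
import sys,numpy as np
from workcell import status
from scipy.spatial.transform import Rotation as R
o=status.get_obs();M=R.from_rotvec(o["tool_rot"]).as_matrix()
print(o["t"],o["eef_pos"].round(1) if hasattr(o["eef_pos"],"round") else o["eef_pos"],"F",np.round(o["wrist_force"],1),"q",np.round(o["q"],2),"w",o["grip_width"])
print(M.round(3).tolist(),"tool cm",((np.array(eval(sys.argv[1]))-o["eef_pos"])@M/10).round(2))
E
python3 to.py '[496,197,125]'
```

```text
t: 1.77
eef_pos: [513.6, 14.5, 230.7]
tool_rot: [-2.109, -2.323, -0.001]
wrist_force: [-0.1, 0.2, -0.8]
grip_width: 0.0
grip_force: 0.0
1.7667 [513.6  14.5 230.7] F [-0.1  0.2 -0.8] q [-0.1   0.08 -0.26  1.23  0.    1.38] w 0.0025490899938675655
[[-0.096, 0.995, -0.003], [0.995, 0.096, 0.003], [0.003, -0.002, -1.0]] tool cm [18.3   0.03 10.64]
```

```bash
python3 -m pendant '[[0,[3,0,0],[0,0,0]],[0,[3,0,0],[0,0,0]],[0,[3,0,0],[0,0,0]],[0,[3,0,0],[0,0,0]],[0,[3,0,0],[0,0,0]],[0,[3.3,0,0],[0,0,0]],[0,[0,0,2],[0,0,0]],[0,[0,0,3],[0,0,0]],[0,[0,0,3],[0,0,0]],[0,[0,0,1.6],[0,0,0]],[0,[0,0,0],[0,0,0]],[0,[0,0,0],[0,0,0]]]'
python3 to.py '[496,197,95]'
python3 - <<'E'
from workcell import optics
import cv2,numpy as np
a=[]
for n,(y,x) in dict(side=(160,140),top=(100,120)).items():
    d=optics.get_image(n); np.savez(f"{n}1.npz",**d)
    a.append(cv2.resize(d["img"][y:y+180,x:x+200,::-1],None,fx=2,fy=2))
cv2.imwrite("pics/c1.png",np.hstack(a))
E
```

```text
t: 2.77
eef_pos: [498.6, 190.6, 134.2]
tool_rot: [-2.122, -2.315, 0.004]
wrist_force: [0.5, -0.5, 1.0]
grip_width: 0.2
grip_force: 0.0
2.7667 [498.6 190.6 134.2] F [ 0.5 -0.5  1. ] q [ 0.24  0.19 -0.35  1.03 -0.    1.73] w 0.23900653427941881
[[-0.087, 0.996, -0.003], [0.996, 0.087, -0.001], [-0.001, -0.003, -1.0]] tool cm [ 0.67 -0.19  3.92]
```

View pics/c1.png

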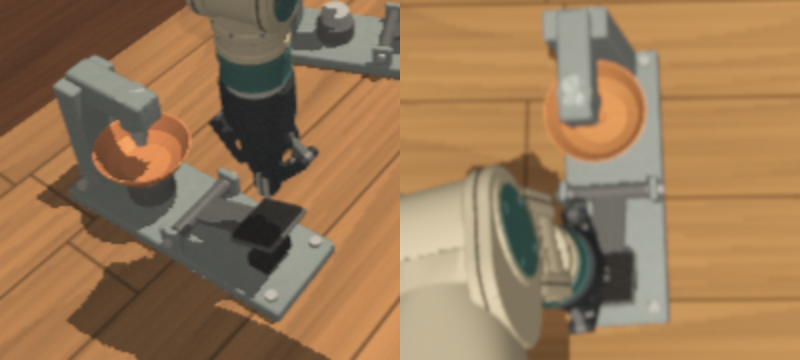

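The crop shows the shut fingertips at about (265,190), just above the loaded pad at (268,220), and clear of the bowl. I'll check that the calibration agrees.

```bash
python3 to.py '[496,197,95]'; python3 - <<'E'
from h import *
from workcell import status
d=np.load("side1.npz"); e=np.array(status.get_obs()["eef_pos"])
for X in (e,[496,197,90]):
    c=d["R"]@X+d["t"]; u,v=d["fx"]*c[0]/c[2]+d["cx"],d["fy"]*c[1]/c[2]+d["cy"]; print(u,v,"crop",(u-140)*2,(v-160)*2)
E
```

```text
2.8667 [500.9 191.2 136.6] F [ 0.4 -0.1 -0. ] q [ 0.24  0.19 -0.35  1.03 -0.    1.73] w -0.0032537392111105464
[[-0.087, 0.996, 0.002], [0.996, 0.087, 0.0], [0.0, 0.002, -1.0]] tool cm [ 0.62 -0.45  4.16]
272.62154035508536 254.17400519314396 crop 265.2430807101707 188.3480103862879
273.99260150379126 269.88466431463667 crop 267.9852030075825 219.76932862927333
```

```bash
python3 -m pendant '[[0,[0.6,-0.3,0.5],[0,0,0]],[0,[0,0,1],[0,0,0]],[0,[0,0,1],[0,0,0]],[0,[0,0,1],[0,0,0]],[0,[0,-0.1,0.4],[0,0,0]],[0,[0,-0.1,0.4],[0,0,0]],[0,[0,-0.1,0.4],[0,0,0]],[0,[0,-0.1,0.4],[0,0,0]],[0,[0,-0.1,0.4],[0,0,0]],[0,[0,-0.1,0.4],[0,0,0]],[0,[0,-0.1,0.4],[0,0,0]],[0,[0,-0.1,0.4],[0,0,0]],[0,[0,0,0],[0,0,0]],[0,[0,0,0],[0,0,0]]]'
python3 to.py '[486,197,59]'
```

```text
t: 4.03
eef_pos: [487.3, 196.3, 68.9]
tool_rot: [-2.121, -2.315, 0.001]
wrist_force: [-4.7, -0.5, 9.3]
grip_width: 0.3
grip_force: 4.2
4.0333 [487.3 196.3  68.9] F [-4.7 -0.5  9.3] q [ 0.26  0.25 -0.44  0.89  0.    1.74] w 0.2527470732424286
[[-0.088, 0.996, -0.002], [0.996, 0.088, 0.0], [0.001, -0.002, -1.0]] tool cm [ 0.08 -0.12  0.99]
```

```bash
python3 -m pendant '[[0,[0,-0.1,0.3],[0,0,0]],[0,[0,-0.1,0.3],[0,0,0]],[0,[0,0,0.3],[0,0,0]],[0,[0,0,0],[0,0,0]]]'
python3 to.py '[486,197,59]'
```

```text
t: 4.37
eef_pos: [485.9, 196.2, 60.0]
tool_rot: [-2.121, -2.316, -0.0]
wrist_force: [-3.1, 0.3, 10.9]
grip_width: -0.3
grip_force: 4.9
4.3667 [485.9 196.2  60. ] F [-3.1  0.3 10.9] q [ 0.26  0.25 -0.45  0.87  0.    1.74] w -0.291549657576126
[[-0.087, 0.996, -0.001], [0.996, 0.087, 0.001], [0.001, -0.001, -1.0]] tool cm [0.07 0.02 0.1 ]
```

```bash
python3 -m pendant '[[0,[0,0,0.1],[0,0,0]],[0,[0,0,0.1],[0,0,0]],[0,[0,0,0],[0,0,0]]]'; python3 -m pendant '[[0,[0,0,0.1],[0,0,0]],[0,[0,0,0],[0,0,0]]]'
```

```text
t: 4.62
eef_pos: [485.9, 196.3, 59.6]
tool_rot: [-2.121, -2.316, 0.0]
wrist_force: [-6.4, -1.5, 17.8]
grip_width: 0.1
grip_force: 8.7
t: 4.78
eef_pos: [485.9, 196.3, 59.5]
tool_rot: [-2.121, -2.316, 0.0]
wrist_force: [-9.5, -2.1, 23.6]
grip_width: 0.1
grip_force: 11.5
```

The treadle is on its stop: force is climbing while z stays put. I'll hold it for 1 s.

```bash
python3 -m pendant '[[0,[0,0,0],[0,0,0]],[0,[0,0,0],[0,0,0]],[0,[0,0,0],[0,0,0]],[0,[0,0,0],[0,0,0]],[0,[0,0,0],[0,0,0]],[0,[0,0,0],[0,0,0]],[0,[0,0,0],[0,0,0]],[0,[0,0,0],[0,0,0]],[0,[0,0,0],[0,0,0]],[0,[0,0,0],[0,0,0]],[0,[0,0,0],[0,0,0]],[0,[0,0,0],[0,0,0]]]'
python3 - <<'E'
from workcell import optics
from h import *
d=optics.get_image("side"); P=cloud(d)
cv2.imwrite("pics/c2.png",cv2.resize(d["img"][160:340,140:340,::-1],None,fx=3,fy=3))
E
```

```text
t: 5.78
eef_pos: [485.9, 196.3, 59.5]
tool_rot: [-2.121, -2.316, -0.0]
wrist_force: [-9.5, -1.3, 22.5]
grip_width: -0.3
grip_force: 11.6
```

View pics/c2.png

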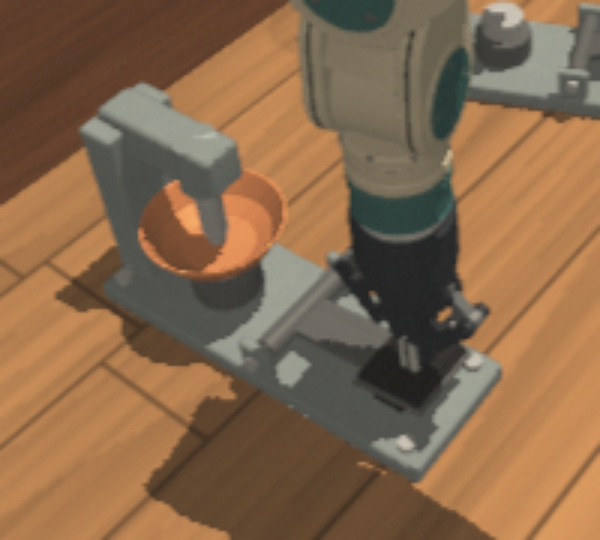

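The pad, at (410,370), is nearly flat on its stop under the fingertips. The ram is down in the bowl, and the bowl hasn't moved. Now I release it, following the pad's path back up.

```bash
python3 -m pendant '[[0,[0,0,-0.3],[0,0,0]],[0,[0,0.1,-0.4],[0,0,0]],[0,[0,0.1,-0.4],[0,0,0]],[0,[0,0.1,-0.4],[0,0,0]],[0,[0,0.1,-0.4],[0,0,0]],[0,[0,0.1,-0.4],[0,0,0]],[0,[0,0.1,-0.4],[0,0,0]],[0,[0,0.1,-0.4],[0,0,0]],[0,[0,0.1,-0.4],[0,0,0]],[0,[0,0,-0.8],[0,0,0]],[0,[0,0,-2],[0,0,0]],[0,[0,0,-3],[0,0,0]],[0,[0,0,-3],[0,0,0]],[0,[0,0,-3],[0,0,0]],[0,[-2,-1,0],[0,0,0]],[0,[-4,-1,0],[0,0,0]],[0,[-4,0,0],[0,0,0]],[0,[-4,0,0],[0,0,0]],[0,[0,0,0],[0,0,0]],[0,[0,0,0],[0,0,0]]]'
python3 - <<'E'
from workcell import optics
from h import *
d=optics.get_image("top"); P=cloud(d);im=d["img"]
for n,(u,v) in dict(L=(222,239),E=(424,232)).items():
    m=np.zeros((400,640),bool); m[v-22:v+22,u-24:u+24]=1
    m&=(im.max(2)<60)&(P[...,2]>50)&(P[...,2]<115); p=P[m]; c=p.mean(0)
    k=np.linalg.lstsq(np.c_[p[:,:2]-c[:2],np.ones(len(p))],p[:,2],rcond=None)[0]; print(n,m.sum(),c.round(1),k.round(3))
cv2.imwrite("pics/t2.png",im[:,:,::-1])
E
```

```text
t: 7.5
eef_pos: [486.2, 53.8, 209.1]
tool_rot: [-2.127, -2.311, 0.0]
wrist_force: [0.7, 1.1, 0.0]
grip_width: 0.1
grip_force: 0.0
L 0 [nan nan nan] [0. 0. 0.]
E 642 [ 507.  -257.8   90. ] [-0.351 -0.153 89.959]<stdin>:6: RuntimeWarning: Mean of empty slice.
  ret = um.true_divide(
```

View pics/t2.png

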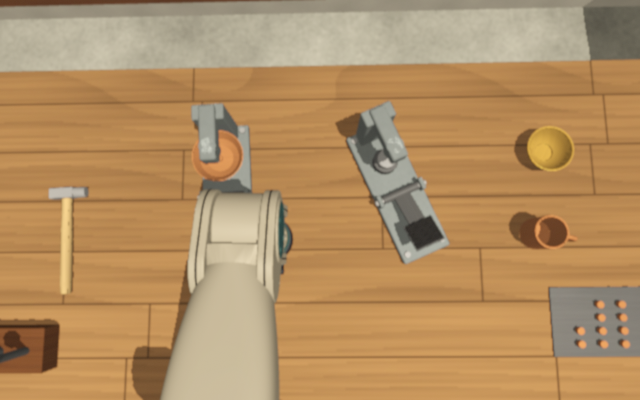

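The empty pad hasn't moved. The arm hides the loaded pad from the top camera, so I'll use the side view.

```bash
python3 - <<'E'
from workcell import optics
from h import *
for d in (np.load("side0.npz"),optics.get_image("side")):
    P=cloud(d);im=d["img"]
    m=(im.max(2)<60)&(abs(P[...,0]-496)<35)&(abs(P[...,1]-197)<36)&(P[...,2]>70)&(P[...,2]<115); p=P[m]; c=p.mean(0)
    k=np.linalg.lstsq(np.c_[p[:,:2]-c[:2],np.ones(len(p))],p[:,2],rcond=None)[0]; print(m.sum(),c.round(1),k.round(3))
E
```

```text
457 [495.3 203.   91.3] [-3.4700e-01 -4.6000e-02  9.1295e+01]
538 [494.5 202.8  91. ] [-3.1000e-01 -5.2000e-02  9.0958e+01]
```

```bash
python3 - <<'E'
from workcell import optics,workorder
from h import *
a=np.load("side0.npz");d=optics.get_image("side");P=cloud(a)
m=(a["img"].max(2)<60)&(abs(P[...,0]-496)<35)&(abs(P[...,1]-197)<36)&(P[...,2]>75)&(P[...,2]<115)
e=(d["range_z"]-a["range_z"])[m]; print(np.median(e),np.percentile(e,[10,90]))
if abs(np.median(e))<1.0: print(workorder.finish_job())
E
```

```text
-0.13916016 [-3.08813477  3.11829834]
the job is handed in; nothing more can be done
None
```

The loaded press's treadle was pushed down to its stop, held there for about 1 s and let back up to rest; the empty press's treadle was not touched, and the job was handed in at about 7.7 s.

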